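# Clear the mould chest's joint and hold its lid at the set angle

### The arm

A 7-joint arm with a two-finger parallel gripper is mounted at the origin on the work surface. World frame = base frame: x ahead of the robot, y to its left, z up, the work surface at z = 0. Lengths are in m, angles in rad, forces in N, time in s.
With the tool pointing down it reaches from about 0.425 to 0.925 m from the base axis. Payload 6.8 kg.
Tool frame: the origin (TCP) lies at the very end of the fingers, on their centre line; the grasp point (between the pads) lies 19 mm behind it; z points along the fingers, y is the line along which they close (so a half turn about z gives the same grasp; the last joint's range is limited). The gripper opens to 85 mm and grips with 20 to 120 N. Pads are 22 mm wide; open, the fingers measure 114 mm over their backs; the gripper's body (76 mm by 85 mm) begins 54 mm behind the grasp point. The pads swing forward as they close: fully open they stand 13 mm farther back than shut.
Start: joints at [1.184, 0.477, 0.022, 1.555, -0.011, 1.109, -0.083], TCP at [0.186, -0.649, 0.231] pointing down, gripper open.
Joint ranges: [-2.96, 2.96], [-0.34, 2.1], [-1.41, 1.46], [0.24, 2.44], [-1.37, 4.51], [0.17, 1.92], [-2.96, 2.96]. Speed limits (rad/s): [2.39, 2.39, 3.14, 3.14, 3.14, 3.14, 3.14].

### API

Orientations are given as a unit quaternion [w, x, y, z].
In Python, from station import bot gives the robot as it stands. The module is installed in compiled form; this text tells all that it offers.
- The arm moves only by the shell command python3 -m jog 'ROWS' [OPENING] [FORCE]. ROWS is JSON, a list of rows, each a list of 4 numbers: the shift along the tool's x, y, z in cm, then the turn about the tool's z in rad. In form: [[x, y, z, spin], ...]. A call has 1 to 20 rows; each row is the pose to reach, as a shift and turn from the pose commanded when the call began, along the tool's axes at that moment; what a row does not reach only later rows make up. A row lasts 1/12 s, in which the tool goes at most 41.7 mm and 7.16 degrees, less where a joint would pass 70% of its speed; a pose out of reach is approached as far as the arm can. A call with a gripper value outside its range is refused whole. OPENING is the closure, from -1 (fully open) to 1 (shut), set as the call begins (- or left out, the last holds). The fingers move at their own pace and stop on an object; FORCE is the grip in N (left out, the last holds). Time passes only in rows, so rows that repeat a pose let the fingers close. It gives the time, the measured TCP pose, the force, the opening and the grip force at its end, in the units of the state.
- bot.get_obs(): the state, without advancing time (a new reading comes with each control period).
- bot.read_camera(name): name is "scene" or "side" or "wrist"; returns a dict with "pixels" (480x640x3 uint8, red, green, blue), "depth" (480x640 float32, m along the optical axis (not along the pixel's ray), 0 where there is no reading), "fovy" (degrees; the focal length in pixels is half the picture's height over the tangent of half this angle, whatever the lens; pixels are square), "cx", "cy" (the principal point, pixels), "pose" (4x4, takes a point from camera to world coordinates). Camera axes: x right, y down, z forward; pixel columns grow to the right and rows downward; lengths in m; the calibration is good to about 2 mm. A picture is of the moment at which its call begins.
- bot.hand_in(): hands the job in; it is judged then, once.
The state is a dict: "t": time; "q": joint angles; "joint_vel": joint speeds; "joint_torque": joint torques, N m; "eef_pos": TCP position; "tool_rot": TCP orientation; "contact_force": force on the tool from outside, world axes, zero at the start; "torque": the same for the moment, N m; "gripper_width": opening from 0.0 (shut) to 1.0 (fully open); "grasp_force": force on a finger pad.
Only numpy, scipy, OpenCV 4.12 (cv2) and the standard library are available. Lean on these libraries where they do the work, as an engineer would, in place of code of your own. Each camera call takes 0.05 s, during which the arm holds its last target. There are 200 camera calls.

### The job

Take the scriber out of its stand and draw its tip slowly along inside the open joint groove of the mould chest, over the whole length from the end beside the angle pointer to the other end, then put the scriber back upright in its stand, fully down. Then raise the chest's lid by its bar until it stands at the angle of the pointer arm, and finish while holding it there by the bar: the lid falls shut when let go. Do not shift the pointer, the crucible, the ingot or the wrench.

Things in the scene. Friction and masses are not known exactly. Their poses are not given: they have to be found in the camera images.
- chest: grey steel mould chest fixed to the bench, 200 (x) by 224 (y) mm, rim 100 mm high; origin at the centre of its underside, z up. Lid hinge on its -x side (towards the robot), pointer at the +y side. Along its +x side an open joint groove runs straight along y between the lid's free edge and the rim: centre line at x = +83 mm, 10 mm wide, y from -98 to +98 mm, 10 mm deep, black floor
- lid: flat steel lid, 160 x 196 x 12 mm, 0.3 to 0.65 kg, shut at the start; origin on the hinge axis, at x = -90, y = 0, z = 94 mm in the chest's frame. x runs from the hinge to the free edge (at 168 mm), y along the hinge, z out of its top face (6 mm above the origin). Shut, its axes are the chest's; opening lifts the free edge, up to 1.5 rad; nearly frictionless, falls shut unless held
- lid_bar (a point): round wooden bar on the lid, 12 mm in diameter, 110 mm long along y, on posts at y = +-50 mm; origin at its middle, 130 mm from the hinge along the lid's x, 46 mm along the lid's z from the lid's origin (40 mm above its top face; 140 mm above the bench when shut); axes as the lid's. The fingers straddle it across the lid's x; turning the gripper with the lid keeps the grip straight
- pointer: thin aluminium arm 135 mm long, 10 mm thick, 16 mm high, outside the chest's +y wall (y = 127 mm in the chest's frame), turning on the lid's hinge axis on a stiff pivot: marks the wanted lid angle. Origin on the hinge axis, x along the arm. Its angle above level (0.4 to 0.8 rad) is the angle wanted of the lid: lid x parallel to pointer x, within 0.08 rad
- scriber: scriber standing upright in its stand: steel shank below, 8 mm in diameter, 70 mm long, tapering to a 4 mm tip; collar 32 mm in diameter and 5 mm thick; above it a round wooden handle 18 mm in diameter from 5 to 80 mm above the origin; origin at the centre of the collar's underside, z up along the handle; 0.08 to 0.17 kg
- scriber_tip (a point): the scriber's point, 70 mm below the scriber's origin along its z
- stand: fixed grey block 80 x 80 x 80 mm with one vertical through hole 18 mm wide at its centre; origin at the centre of its underside, z up. The scriber's collar rests on its top (scriber origin 80 mm above the stand's origin, on its axis)
- crucible: white open crucible, 70 mm in diameter, 75 mm high, loose, to be left alone; origin at the centre of its underside
- ingot: cast aluminium ingot, 50 x 130 x 36 mm, loose, to be left alone; origin at the centre of its underside
- wrench: steel wrench about 180 mm long along x lying on the bench, loose, to be left alone; origin under its middle
- pointer_tip (a point): free end of the pointer arm, 135 mm from the hinge axis along the pointer's x
- groove_start (a point): point on the groove's centre line, level with the rim top (z = 100 mm in the chest's frame), 18 mm in from the groove's end beside the pointer (y = +80 mm): start here, with the tip about 5 mm below this point. Axes as the chest's. Draw at 30 to 60 mm/s; in the groove the scriber must stay below 150 mm/s
- groove_end (a point): the same at the groove's other end (y = -80 mm): the run ends here, tip still about 5 mm below this point
Things that resemble listed ones, but are neither listed nor needed, are in the scene too. Leave any orange look-alike of the scriber alone. Leave any red look-alike of the stand alone.

How it is judged:
On the way, in this order (a step that is already met when the one before it is completed fails the run):
1. scriber tip in the groove at the pointer's end (x of scriber_tip in the frame of chest between 0.076 and 0.09 m and z of scriber_tip in the frame of chest between 0.084 and 0.0995 m and y of scriber_tip in the frame of chest between 0.063 and 0.1 m), for 0.1 s.
2. tip in the groove a quarter along (x of scriber_tip in the frame of chest between 0.076 and 0.09 m and z of scriber_tip in the frame of chest between 0.084 and 0.0995 m and y of scriber_tip in the frame of chest between 0.02 and 0.05 m), for 0.1 s.
3. tip in the groove at half way (x of scriber_tip in the frame of chest between 0.076 and 0.09 m and z of scriber_tip in the frame of chest between 0.084 and 0.0995 m and y of scriber_tip in the frame of chest between -0.016 and 0.016 m), for 0.1 s.
4. tip in the groove three quarters along (x of scriber_tip in the frame of chest between 0.076 and 0.09 m and z of scriber_tip in the frame of chest between 0.084 and 0.0995 m and y of scriber_tip in the frame of chest between -0.05 and -0.02 m), for 0.1 s.
5. tip in the groove at the other end (x of scriber_tip in the frame of chest between 0.076 and 0.09 m and z of scriber_tip in the frame of chest between 0.084 and 0.0995 m and y of scriber_tip in the frame of chest between -0.1 and -0.063 m), for 0.1 s.
6. scriber back in its stand and let go, lid still shut (horizontal distance between scriber and stand below 0.009 m and z of scriber in the frame of stand below 0.084 m and angle between scriber's own z axis and vertical below 0.1 rad and contact force between the fingers and scriber below 0.1 N and angle between the x axis of lid and the x axis of chest, either way round below 0.08 rad), for 0.2 s.
At the end, for the whole second after the job is handed in: The lid's x axis is parallel to the pointer within 0.08 rad and still (below 0.1 rad/s), the fingers bear on the lid's bar with over 1 N, and the scriber stands released in its stand: within 9 mm of its axis, collar within 4 mm of the top, tilt below 0.1 rad (angle between the x axis of lid and the x axis of pointer, either way round below 0.08 rad and angular speed of lid below 0.1 rad/s and contact force between the fingers and lid_c0 above 1 N and horizontal distance between scriber and stand below 0.009 m and z of scriber in the frame of stand below 0.084 m and angle between scriber's own z axis and vertical below 0.1 rad and contact force between the fingers and scriber below 0.1 N); the arm keeps its last pose, push and grip.
It fails at once if the scriber travels faster than 150 mm/s with its tip in the groove ((x of scriber_tip in the frame of chest between 0.076 and 0.09 m and z of scriber_tip in the frame of chest between 0.084 and 0.0995 m and y of scriber_tip in the frame of chest between -0.1 and 0.1 m) and linear speed of scriber above 0.15 m/s).
It fails at once if the pointer is shifted (its body turns away from where it was set) (distance of pointer_tip from where it was at the start of the episode above 0.01 m).
It fails at once if the crucible is shifted by more than 30 mm (distance of crucible from where it was at the start of the episode above 0.03 m).
It fails at once if the ingot is shifted by more than 30 mm (distance of ingot from where it was at the start of the episode above 0.03 m).
It fails at once if the wrench is shifted by more than 30 mm (distance of wrench from where it was at the start of the episode above 0.03 m).
It also fails if it takes over 64 s, if anything falls off the work surface, if the arm or the gripper's body presses on something with over 40 N, if the wrist force passes 120 N, or if a joint passes its speed limit or range.

## Working session

There is one attempt and no reset: what is moved stays moved. The work goes in short steps, Python scripts to look and compute and a shell command to move; the robot and the scene stay as the last step left them, time stands still between calls to the robot, and variables do not carry over. Pictures are saved under pics/ and viewed, at most 10 in all, crops included, and the job is handed in when it is done.

```bash
mkdir -p pics; cat > h.py <<'E'
import numpy as np, cv2, pickle
from station import bot
from scipy.spatial.transform import Rotation as R
def cap(n,tag):
    c=bot.read_camera(n); pickle.dump(c,open(f'{tag}.pkl','wb')); cv2.imwrite(f'pics/{tag}.png',c['pixels'][:,:,::-1]); return c
def load(tag): return pickle.load(open(f'{tag}.pkl','rb'))
def cloud(c):
    f=240/np.tan(np.radians(c['fovy'])/2); v,u=np.mgrid[:480,:640]; d=c['depth']
    p=np.stack([(u-c['cx'])/f*d,(v-c['cy'])/f*d,d],-1)
    P=p@c['pose'][:3,:3].T+c['pose'][:3,3]; P[d==0]=np.nan; return P
def crop(tag,x0,y0,x1,y1,s,out):
    c=load(tag); cv2.imwrite(f'pics/{out}.png',cv2.resize(c['pixels'][y0:y1,x0:x1,::-1],None,fx=s,fy=s,interpolation=cv2.INTER_CUBIC))
def tool():
    o=bot.get_obs(); w,x,y,z=o['tool_rot']; return np.array(o['eef_pos']),R.from_quat([x,y,z,w]),o
E
python3 - <<'E'
from h import *
np.set_printoptions(precision=4,suppress=True)
for n in('scene','side'):
    c=cap(n,n+'0'); print(n,c['fovy'],c['pose'])
p,r,o=tool(); print(o['t'],p,r.as_matrix(),o['gripper_width'],o['contact_force'])
E
```

```text
scene 56.35217652221867 [[ 0.686   0.5824 -0.4361  1.0099]
 [ 0.7276 -0.5554  0.4027 -0.3997]
 [-0.0076 -0.5936 -0.8047  0.953 ]
 [ 0.      0.      0.      1.    ]]
side 45.15698544933642 [[-0.9695 -0.1384  0.2023  0.2926]
 [-0.2441  0.6201 -0.7456  0.9907]
 [-0.0223 -0.7722 -0.6349  0.9386]
 [ 0.      0.      0.      1.    ]]
0.1 [ 0.1856 -0.6484  0.2304] [[ 0.9614  0.2752 -0.0006]
 [ 0.2752 -0.9614  0.0015]
 [-0.0002 -0.0016 -1.    ]] 0.998818256794886 [ 0.3887 -0.4124  0.1107]
```

View pics/scene0.png

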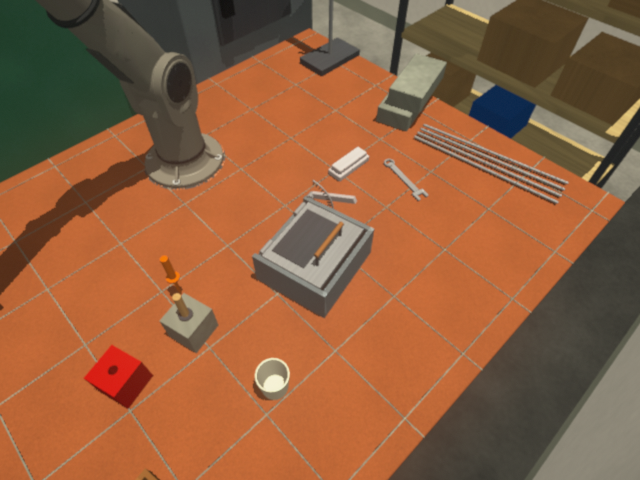

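View pics/side0.png

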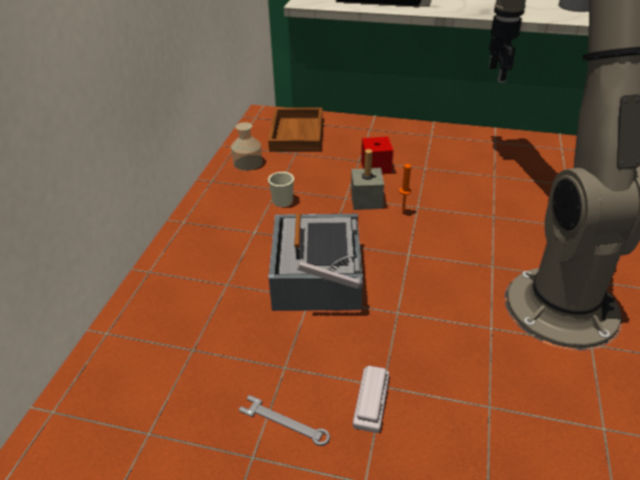

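The scene shows the grey stand at (188,322) holding a wooden-handled scriber at (180,305). The orange look-alike is at (168,268) and the red block at (118,375). The chest is at (315,255), with the pointer on its far side at (332,197). The grey stand and wooden handle fit the description; I'll confirm that in a crop and measure from depth.

```bash
python3 - <<'E'
from h import *
np.set_printoptions(precision=4,suppress=True)
a=cv2.resize(load('scene0')['pixels'][170:320,240:390],None,fx=4,fy=4,interpolation=2)[:,:,::-1]
b=cv2.resize(load('scene0')['pixels'][240:390,140:190+0],None,fx=4,fy=4,interpolation=2)[:,:,::-1]
cv2.imwrite('pics/c1.png',np.hstack([a,b]))
for t in('scene0','side0'):
    c=load(t);P=cloud(c);z=P[...,2]
    boxes={'scene0':{'chest':(245,175,385,320),'stand':(155,285,222,355)},'side0':{'chest':(262,205,370,315),'stand':(345,140,390,212)}}[t]
    for n,(x0,y0,x1,y1) in boxes.items():
        Q=P[y0:y1,x0:x1].reshape(-1,3)
        h={'chest':.1,'stand':.08}[n]
        m=abs(Q[:,2]-h)<.006; q=Q[m]
        med=np.median(q[:,:2],0); q=q[np.linalg.norm(q[:,:2]-med,axis=1)<(.17 if n=='chest' else .06)]
        r=cv2.minAreaRect(q[:,:2].astype(np.float32)*1000); print(t,n,len(q),r,np.median(q[:,2]))
        k=Q[(Q[:,2]>(.135 if n=='chest' else .1))]
        hi=.147 if n=='chest' else .17
        k=k[k[:,2]<hi]; 
        print('  high',len(k),np.median(k,0),k.min(0),k.max(0), cv2.minAreaRect(k[:,:2].astype(np.float32)*1000))
E
```

```text
scene0 chest 5836 ((549.56298828125, 32.54658508300781), (201.02003479003906, 244.64866638183594), 13.462074279785156) 0.10163786257711277
  high 264 [0.5847 0.0642 0.1442] [ 0.4619 -0.0212  0.1352] [0.608  0.1584 0.1469] ((565.3060302734375, 80.7701644897461), (92.99421691894531, 201.78961181640625), 43.82553482055664)
scene0 stand 1114 ((490.93304443359375, -300.90936279296875), (83.00366973876953, 80.72256469726562), 16.210132598876953) 0.08088250101287714
  high 182 [ 0.4971 -0.3018  0.1421] [ 0.4825 -0.3097  0.1007] [ 0.5007 -0.293   0.1642] ((492.2320251464844, -300.71337890625), (15.720340728759766, 17.303922653198242), 50.13144302368164)
side0 chest 4513 ((549.081787109375, 35.558258056640625), (198.60140991210938, 249.4432373046875), 13.695928573608398) 0.09817288893032938
  high 324 [0.5767 0.0868 0.142 ] [ 0.4557 -0.019   0.1351] [0.6062 0.1649 0.1467] ((563.301025390625, 86.94187927246094), (100.80070495605469, 204.01449584960938), 46.29147720336914)
side0 stand 408 ((489.4920959472656, -299.40325927734375), (79.67672729492188, 86.37108612060547), 16.41612434387207) 0.07745354962683282
  high 145 [ 0.4886 -0.2932  0.1319] [ 0.4803 -0.3041  0.1001] [ 0.4991 -0.2853  0.1599] ((488.8602294921875, -294.691650390625), (16.996726989746094, 19.961219787597656), 15.55528736114502)
```

View pics/c1.png

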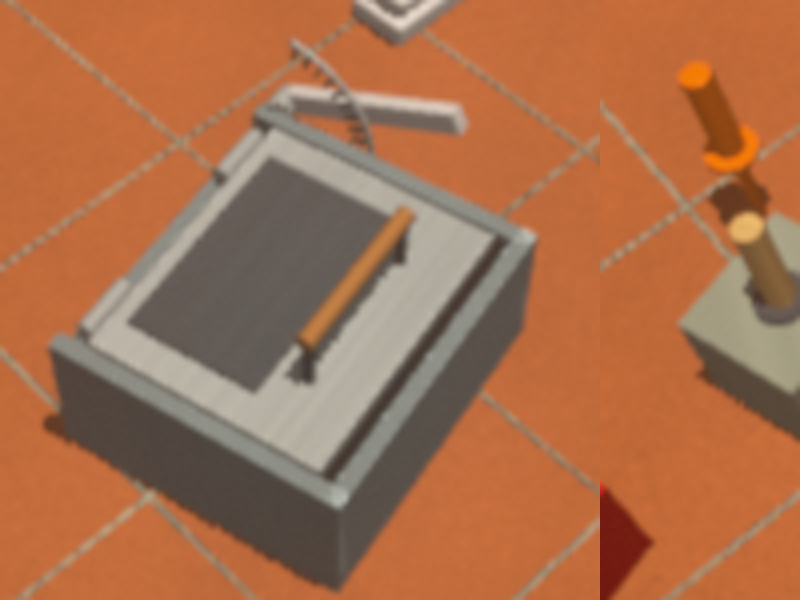

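The crop confirms it: light wooden handle with a dark collar on the grey stand. The orange one stands free behind it. The groove is the dark strip along the chest's near-right edge. I'll go above the stand for a wrist view.

```bash
python3 -m jog '[[38.8,-25.2,-7,0],[38.8,-25.2,-7,0],[38.8,-25.2,-7,0],[38.8,-25.2,-7,0],[38.8,-25.2,-7,0],[38.8,-25.2,-7,0],[38.8,-25.2,-7,0],[38.8,-25.2,-7,0],[38.8,-25.2,-7,0],[38.8,-25.2,-7,0],[38.8,-25.2,-7,0],[38.8,-25.2,-7,0],[38.8,-25.2,-7,0],[38.8,-25.2,-7,0],[38.8,-25.2,-7,0],[38.8,-25.2,-7,0]]' -1 
python3 - <<'E'
from h import *
np.set_printoptions(precision=4,suppress=True)
c=cap('wrist','w1'); P=cloud(c); print(c['pose'],c['fovy'])
# orange in scene
s=load('scene0');Q=cloud(s);p=s['pixels'].astype(int)
m=(p[...,0]>200)&(p[...,1]>90)&(p[...,2]<30);m[:240]=0;m[300:]=0;m[:,:150]=0;m[:,190:]=0
print('orange',m.sum(),np.nanmedian(Q[m],0))
E
```

```text
t: 1.43
eef_pos: [0.488, -0.3016, 0.3008]
tool_rot: [0.0, 0.991, 0.137, -0.001]
contact_force: [0.8, -0.1, -0.3]
gripper_width: 1.001
grasp_force: 0.0
[[ 0.2722 -0.9238 -0.2694  0.5554]
 [-0.9622 -0.2615 -0.0756 -0.2837]
 [-0.0007  0.2798 -0.9601  0.4433]
 [ 0.      0.      0.      1.    ]] 70.85198510786536
orange 96 [ 0.389  -0.2699  0.0775]
```

View pics/w1.png

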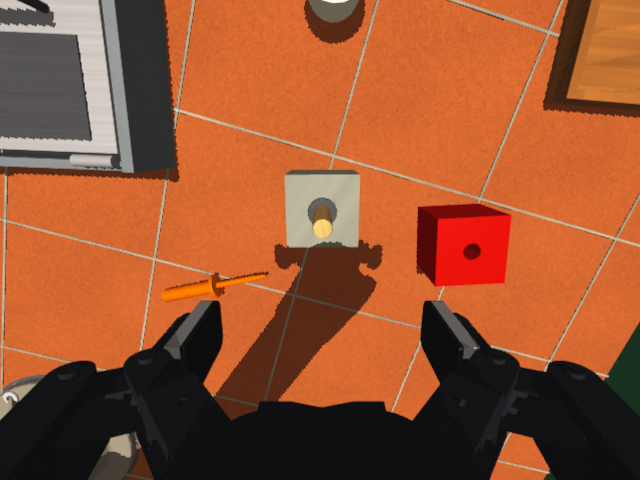

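Wrist view: the stand top is centred near (322,210), with the handle top at (322,229) and the red block well off to the right. I'll refine the stand and scriber positions from it.

```bash
python3 - <<'E'
from h import *
np.set_printoptions(precision=4,suppress=True)
c=load('w1'); P=cloud(c)
q=P[150:260,270:380].reshape(-1,3)
a=q[abs(q[:,2]-.08)<.005]; r=cv2.minAreaRect(a[:,:2].astype(np.float32)*1000); print('stand',len(a),r,np.median(a[:,2]))
b=q[q[:,2]>.152]; r2=cv2.minAreaRect(b[:,:2].astype(np.float32)*1000);print('top',len(b),r2,b[:,:2].mean(0),np.median(b[:,2]))
k=q[(q[:,2]>.0825)&(q[:,2]<.09)];print('collar',len(k),cv2.minEnclosingCircle(k[:,:2].astype(np.float32)*1000))
t,rt,o=tool(); 
for h in ([r[0][0]/1e3,r[0][1]/1e3,.101],[b[:,0].mean(),b[:,1].mean(),.101]): print('tool shift cm',rt.inv().apply(np.array(h)-t)*100)
print(rt.as_euler('zyx'))
E
```

```text
stand 4617 ((489.5953674316406, -303.0852355957031), (79.99882507324219, 80.07020568847656), 15.830574989318848) 0.08013796767339676
top 340 ((490.3629150390625, -302.9649963378906), (17.234792709350586, 16.549400329589844), 16.537118911743164) [ 0.4909 -0.3027] 0.15978981381799587
collar 332 ((503.7586364746094, -299.6191711425781), 29.599836349487305)
tool shift cm [ 0.1214  0.1917 19.9907]
tool shift cm [ 0.2546  0.1929 19.9905]
[-0.2757 -0.001   3.1414]
```

```bash
python3 -m jog '[[0.2,0.2,3,0],[0.2,0.2,6,0],[0.2,0.2,9,0],[0.2,0.2,12,0],[0.2,0.2,14,0],[0.2,0.2,16,0],[0.2,0.2,18,0],[0.2,0.2,19,0],[0.2,0.2,20,0],[0.2,0.2,20,0],[0.2,0.2,20,0],[0.2,0.2,20,0]]' -1 && python3 -m jog '[[0,0,0,0],[0,0,0,0],[0,0,0,0],[0,0,0,0],[0,0,0,0],[0,0,0,0],[0,0,0,0],[0,0,0,0],[0,0,0,0],[0,0,0,0]]' 1 60
```

```text
t: 2.48
eef_pos: [0.4926, -0.3018, 0.1024]
tool_rot: [0.001, 0.99, 0.139, 0.001]
contact_force: [0.3, 0.2, 0.3]
gripper_width: 1.004
grasp_force: 0.0
t: 3.32
eef_pos: [0.4921, -0.3013, 0.1016]
tool_rot: [0.0, 0.99, 0.139, 0.0]
contact_force: [-1.2, 1.0, 4.7]
gripper_width: 0.193
grasp_force: 58.4
```

```bash
python3 -m jog '[[0,0,-2,0],[0,0,-5,0],[0,0,-8,0],[0,0,-11,0],[0,0,-14,0],[0,0,-17,0],[0,0,-20,0],[2,-3,-20,0],[4,-6.5,-20,0],[6,-10,-20,0],[8.2,-13.5,-20,0],[10.3,-17,-20,0],[12.5,-20.5,-20,0],[14.6,-24,-20,0],[16.2,-27,-20,0],[17,-28.6,-20,0],[17.6,-29.4,-20,0],[17.6,-29.4,-20,0],[17.6,-29.4,-20,0],[17.6,-29.4,-20,0]]'
python3 - <<'E'
from h import *
np.set_printoptions(precision=4,suppress=True)
c=cap('wrist','w2')
E
```

```text
t: 4.98
eef_pos: [0.58, 0.0271, 0.3008]
tool_rot: [0.001, 0.991, 0.137, -0.001]
contact_force: [-0.5, -1.0, -2.0]
gripper_width: 0.192
grasp_force: 58.8
```

View pics/w2.png

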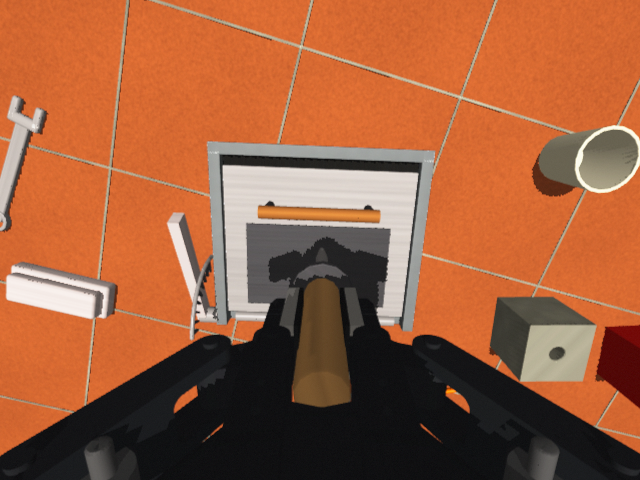

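Wrist view: the chest is fully visible. The groove is the dark strip from (222,162) to (430,168), the bar runs from (260,212) to (379,215), and the pointer arm is at (178,217)-(212,317). I'll fit the chest frame, groove and pointer angle.

```bash
cat > m.py <<'E'
from h import *
from scipy.optimize import minimize
np.set_printoptions(precision=4,suppress=True)
ths=[]
for tag,box in (('w2',(130,100,480,330)),('scene0',(235,165,390,325)),('side0',(255,195,375,320))):
    c=load(tag);P=cloud(c);x0,y0,x1,y1=box
    Q=P[y0:y1,x0:x1].reshape(-1,3);I=c['pixels'][y0:y1,x0:x1].reshape(-1,3).astype(int)
    ok=~np.isnan(Q[:,0]);Q=Q[ok];I=I[ok]
    rim=Q[abs(Q[:,2]-.1)<.006]
    ctr=np.array([.549,.033])
    # yaw+position from the front (+x) edge: fit to outermost points
    th=.237
    for it in range(4):
        M=np.array([[np.cos(th),np.sin(th)],[-np.sin(th),np.cos(th)]])
        L=(rim[:,:2]-ctr)@M.T
        bins=np.linspace(-.09,.09,25);ys=[];xs=[]
        for a,b in zip(bins[:-1],bins[1:]):
            s=L[(L[:,1]>=a)&(L[:,1]<b)]
            if len(s)>3: ys.append((a+b)/2);xs.append(s[:,0].max())
        k=np.polyfit(ys,xs,1);th-=np.arctan(k[0])
    s=L[(L[:,0]>0.02)&(L[:,0]<.08)&(abs(L[:,1])<.14)]
    off=np.array([np.median(xs)-.1,(s[:,1].max()+s[:,1].min())/2])
    C=ctr+off@M
    A=np.c_[(Q[:,:2]-C)@M.T,Q[:,2]]
    g=A[(A[:,0]>.06)&(A[:,0]<.098)&(abs(A[:,1])<.09)&(A[:,2]<.0955)&(A[:,2]>.085)]
    dark=A[(I.sum(1)<90)&(A[:,0]>.065)&(A[:,0]<.095)&(abs(A[:,1])<.09)]
    print(tag,'yaw',th,'C',C,'yspan',np.ptp(s[:,1]))
    if len(g):print('  groove',len(g),np.percentile(g[:,0],[3,50,97]),np.median(g[:,2]),'dark',len(dark),np.percentile(dark[:,0],[3,50,97]) if len(dark) else '')
    p=A[(A[:,1]>.121)&(A[:,1]<.133)&(A[:,0]>-.1)&(A[:,2]>.07)]
    if len(p)>20:
        up=p[(p[:,0]>-.06)];k=np.polyfit(up[:,0],up[:,2],1);print('  pointer',len(up),np.arctan(k[0]),'maxx',p[:,0].max(),'z',p[:,2].max())
    w=A[(A[:,2]>.143)&(A[:,2]<.149)&(abs(A[:,1])<.06)&(abs(A[:,0]-.04)<.02)];print('  bar',w.mean(0),np.percentile(w[:,1],[1,99]))
E
python3 m.py
```

```text
w2 yaw 0.23595187247980956 C [0.5509 0.0218] yspan 0.22431695415865094
  groove 1780 [0.0782 0.0829 0.0876] 0.09014108443586075 dark 285 [0.0857 0.087  0.0879]
  pointer 1385 0.3756705623761693 maxx 0.03701054412540945 z 0.15733292741181482
  bar [0.0407 0.0003 0.1452] [-0.054   0.0538]
scene0 yaw 0.2372196155354198 C [0.5515 0.0239] yspan 0.22637144276789167
  groove 236 [0.0769 0.0804 0.0844] 0.09132995442559183 dark 0 
  pointer 218 0.39459105960802665 maxx 0.036569828003941166 z 0.1586051245424165
  bar [ 0.0407 -0.0009  0.1459] [-0.0538  0.0542]
side0 yaw 0.2354198744549188 C [0.5497 0.0262] yspan 0.2302086226185403
  groove 284 [0.0631 0.0842 0.0928] 0.08856340388085199 dark 78 [0.0845 0.0865 0.088 ]
  pointer 409 0.41082358467062935 maxx 0.035345568612871886 z 0.1551068679110006
  bar [ 0.0409 -0.0008  0.1444] [-0.0527  0.0563]
```

```bash
python3 - <<'E'
from h import *
np.set_printoptions(precision=4,suppress=True)
for tag,C,th in (('w2',(.5509,.0218),.236),('scene0',(.5515,.0239),.236),('side0',(.5497,.0262),.236)):
    P=cloud(load(tag)).reshape(-1,3);P=P[~np.isnan(P[:,0])]
    M=np.array([[np.cos(th),np.sin(th)],[-np.sin(th),np.cos(th)]])
    A=np.c_[(P[:,:2]-C)@M.T,P[:,2]]
    p=A[(abs(A[:,1]-.127)<.004)&(A[:,0]>-.07)&(A[:,0]<.03)&(A[:,2]>.08)]
    b=np.linspace(-.07,.03,21);X=[];Z=[]
    for a,e in zip(b[:-1],b[1:]):
        s=p[(p[:,0]>=a)&(p[:,0]<e)]
        if len(s)>3: X.append(s[np.argmax(s[:,2]-.42*s[:,0]),0]);Z.append(s[np.argmax(s[:,2]-.42*s[:,0]),2])
    q=p; 
    from scipy.stats import theilslopes
    r=theilslopes(Z,X); print(tag,len(X),np.arctan(r[0]),np.arctan(r[2]),np.arctan(r[3]), 'angle from height at x=0 top:',r[1])
# scriber in hand
c=load('w2');P=cloud(c);t,r,o=tool()
T=r.inv().apply(P.reshape(-1,3)-t).reshape(480,640,3)*1000
d=T[380:404,296:350].reshape(-1,3);d=d[(d[:,2]<-55)&(d[:,2]>-62)];print('top',len(d),d.mean(0),d.min(0),d.max(0))
for v in range(260,410,8):
    s=T[v,290:355];s=s[(abs(s[:,0])<25)&(abs(s[:,1])<20)]
    if len(s): print(v,len(s),np.median(s,0),s[:,1].min(),s[:,1].max())
E
```

```text
w2 20 0.41815786801406923 0.41531965268510146 0.42164066362174374 angle from height at x=0 top: 0.14408151660901783
scene0 18 0.42307521445481294 0.4027986050674651 0.43527320921805895 angle from height at x=0 top: 0.14604368712154323
side0 20 0.4147381862924941 0.4038178198422018 0.4247093460214859 angle from height at x=0 top: 0.14169121520840566
top 1279 [ -0.2267   1.2477 -58.1074] [ -5.1102  -6.7522 -60.0281] [  4.6314   9.2967 -55.0439]
260 12 [ 0.9305  1.0028 60.197 ] -2.5535114629041993 4.559060515656665
268 38 [11.3992  0.9923 16.8392] -8.567877077997965 10.42612048971006
276 52 [ 7.0793  0.9934 16.9041] -11.950658061697343 13.915604048118912
284 60 [ 3.0463  0.9932 16.1704] -14.051439327066417 16.12263135682055
292 65 [ 6.7878  1.2209 -2.023 ] -12.628873828026885 14.949412570924244
300 65 [ 6.5991  1.2054 -9.9278] -11.799811669124345 14.210944165078327
308 65 [  6.3045   1.1942 -16.8329] -11.254122555503965 13.534092559164845
316 65 [  6.4829   1.1841 -23.9898] -10.762284029642812 12.949980757114881
324 65 [  6.3814   1.1763 -29.9925] -10.1130198545752 12.4593524208212
332 65 [  6.3005   1.1658 -35.5096] -9.739339104804893 11.69754376635871
340 65 [  5.418    1.157  -39.2917] -9.550842964679617 11.419479241405401
348 65 [  5.2451   1.1496 -43.8645] -9.17352426429596 11.065044649256357
356 64 [  5.3043   0.9864 -48.4446] -9.023141368328742 10.896688112819026
364 65 [  5.3993   1.1381 -52.7247] -9.265745053367619 11.349893213569361
372 65 [  5.0431   1.1311 -56.0997] -9.45050188581781 11.440527613723692
380 64 [  3.3405   0.9878 -57.539 ] -9.419641368561864 11.894435640218944
388 62 [  0.9752   0.9894 -58.0918] -9.56143339215285 11.820883688658334
396 64 [ -1.9438   1.2877 -57.9962] -9.28643162683465 11.634922746959035
404 65 [ -3.7311   1.1444 -59.242 ] -6.8756754881113515 9.07023821029475
```

```bash
python3 - <<'E'
from h import *
np.set_printoptions(precision=3,suppress=True)
c=load('w2');P=cloud(c);t,r,o=tool()
T=r.inv().apply(P.reshape(-1,3)-t)*1000;T=T[~np.isnan(T[:,0])]
T=T[(abs(T[:,0])<25)&(abs(T[:,1])<25)&(T[:,2]>-70)&(T[:,2]<95)]
for a in range(-60,95,6):
    s=T[(T[:,2]>=a)&(T[:,2]<a+6)&(abs(T[:,1]-1)<(6 if a<15 else 2.5))]
    R0=9 if a<15 else 4
    if len(s)>3: print(a,len(s),np.median(s[:,0]-np.sqrt(R0**2-(s[:,1]-1)**2)),s[:,1].mean())
k=T[(T[:,2]>14)&(T[:,2]<23)&(abs(T[:,1])<18)];k=k[k[:,0]>0]
i=k[np.hypot(k[:,0],k[:,1]-1)>10]
top=i[abs(i[:,2]-16.8)<1.0]; print('collar',len(top),cv2.minEnclosingCircle(top[:,:2].astype(np.float32)))
M=r.as_matrix();print(M)
E
```

```text
-60 1612 -6.208292974787155 0.9838026453307468
-54 435 -2.2912405400048765 0.9492080840012158
-48 363 -2.323942492264594 0.9479998499253319
-42 314 -2.2961741754488587 1.1285122563124925
-36 271 -2.375300865818673 1.0332157755536322
-30 243 -2.3878958000041957 1.077018402319836
-24 215 -2.342421690516945 0.9735910467159474
-18 177 -2.3871997852032987 0.8462183451751922
-12 167 -2.3742712268464183 1.0616286501752956
-6 136 -2.4114860370352136 0.9805322428626807
0 135 -2.410537847345572 0.9571638437001243
6 115 -2.4718029526510152 1.1378846957869684
12 421 0.42666824570403605 0.8920302290716053
18 22 9.648751411211595 0.9443913171197608
54 15 -2.5045067121903157 1.0243785839198718
60 25 -2.4344120984033846 1.0188770997830872
66 22 -2.3885775162995793 0.9747750205917864
72 14 -2.7003047990123403 1.0053150328708618
78 10 -3.4656274473377633 1.006905797209615
84 10 -4.082345027329268 1.0093320695015358
collar 528 ((1.5360791683197021, 0.9883619546890259), 15.075433731079102)
[[ 0.962  0.272 -0.001]
 [ 0.272 -0.962 -0.001]
 [-0.001  0.001 -1.   ]]
```

```bash
python3 - <<'E'
from h import *
np.set_printoptions(precision=3,suppress=True)
t,r,o=tool();th=.236;C=np.array([.5509,.0218])
M=np.array([[np.cos(th),-np.sin(th)],[np.sin(th),np.cos(th)]])
for y in(.08,):
    g=C+M@[.083,y]
    # scriber offset after the spin
    off=M@np.array([-.0024,-.0010])
    tgt=np.r_[g-off,.1865]
    print('TCP target',tgt,'shift cm',r.inv().apply(tgt-t)*100, 'yaw',r.as_euler('zyx')[0]*-1)
E
```

```text
TCP target [0.615 0.121 0.186] shift cm [ 5.91  -8.054 11.439] yaw 0.27521618445340024
```

```bash
python3 -m jog '[[2,-2.7,0,0.01],[4,-5.4,0,0.02],[5.9,-8,0,0.039],[5.9,-8.05,0,0.039],[5.9,-8.05,2,0.039],[5.9,-8.05,4,0.039],[5.9,-8.05,6,0.039],[5.9,-8.05,8,0.039],[5.9,-8.05,9,0.039],[5.9,-8.05,9.5,0.039],[5.9,-8.05,9.5,0.039],[5.9,-8.05,9.5,0.039],[5.9,-8.05,9.5,0.039]]'
python3 - <<'E'
from h import *
np.set_printoptions(precision=4,suppress=True)
t,r,o=tool();tg=np.array([.615,.121,.1865]);print(t,r.as_euler('zyx'),r.inv().apply(tg-t)*100)
c=cap('wrist','w3');cap('side','s3')
T=cloud(c)
A=r.inv().apply(T.reshape(-1,3)-t);A=A[~np.isnan(A[:,0])]*1000
# groove floor/walls around tip in tool frame (tool x ~ chest x)
z=(t[2]-.0903)*1000
g=A[(abs(A[:,2]-z)<3)&(abs(A[:,0])<20)&(A[:,1]<150)&(A[:,1]>-12)]
for a in range(-10,150,20):
    s=g[(g[:,1]>=a)&(g[:,1]<a+20)]
    if len(s)>5: print(a,len(s),np.percentile(s[:,0],[3,97]))
for a in range(0,90,8):
    s=A[(A[:,2]>=a)&(A[:,2]<a+8)&(abs(A[:,1]-1)<2.5)&(abs(A[:,0])<7)]
    if len(s)>3:print('shank',a,np.median(s[:,0]-np.sqrt(16-(s[:,1]-1)**2)))
E
```

```text
t: 6.12
eef_pos: [0.6157, 0.1235, 0.2077]
tool_rot: [-0.0, 0.993, 0.119, 0.001]
contact_force: [0.1, 0.3, -1.2]
gripper_width: 0.19
grasp_force: 58.9
[0.6157 0.1235 0.2077] [-0.2393  0.0023 -3.141 ] [-0.1294  0.223   2.1232]
-10 278 [-8.8684 13.3145]
10 280 [-8.962  13.2019]
30 294 [-9.1779 13.1271]
50 289 [-9.1647 13.0241]
70 309 [-9.3351 12.9401]
90 302 [-9.3498 12.9034]
110 312 [-9.419  12.8736]
130 301 [-9.4355 12.8149]
shank 0 2.7241679244913835
shank 8 2.742591697804791
shank 16 2.765991905699934
shank 56 -2.304716984174749
shank 64 -2.349717191065015
shank 72 -2.867686633040708
shank 80 -3.658609471995171
shank 88 -4.267915016221705
```

```bash
python3 - <<'E'
from h import *
np.set_printoptions(precision=4,suppress=True)
t,r,o=tool();tg=np.array([.615,.121,.1865]);print(o['t'],t,r.as_euler('zyx'),r.inv().apply(tg-t)*100)
W=cloud(load('w3')).reshape(-1,3);W=W[~np.isnan(W[:,0])]
A=r.inv().apply(W-t)*1000
for a in (20,60,100,140):
  for lo,hi in((.085,.0955),(.098,.103)):
    s=A[(A[:,1]>=a)&(A[:,1]<a+20)&(W[:,2]>lo)&(W[:,2]<hi)&(abs(A[:,0])<30)]
    h,_=np.histogram(s[:,0],np.arange(-30,31,2)); print(a,lo,h)
crop('w3',120,60,520,360,2,'w3c')
E
```

```text
6.2167 [0.6155 0.1236 0.2076] [-0.2397  0.0021 -3.1411] [-0.1131  0.2419  2.1094]
20 0.085 [ 0  0  0  0  0  0  0  0  0  0 73 54 59 62 26  0  0  0  0  0  0 74  0  0
  0  0  0  0  0  0]
20 0.098 [50 55 64 58 60 59 58 64 58 65 58  0  0  0  0 16 62 68 67 72 59 60  0  0
  0  0  0  0  0  0]
60 0.085 [ 0  0  0  0  0  0  0  0  0  0 74 55 59 63 26  0  0  0  0  0  0 73  0  0
  0  0  0  0  0  0]
60 0.098 [53 59 66 57 65 53 60 66 60 62 62  0  0  0  0 16 62 69 66 68 61 54  0  0
  0  0  0  0  0  0]
100 0.085 [ 0  0  0  0  0  0  0  0  0  0 87 52 61 64 27  0  0  0  0  0  0 66  0  0
  0  0  0  0  0  0]
100 0.098 [57 55 69 56 61 63 61 64 59 65 52  0  0  0  0 13 65 66 65 70 63 49  0  0
  0  0  0  0  0  0]
140 0.085 [ 0  0  0  0  0  0  0  0  0  0 94 55 59 62  2  0  0  0  0  0  0 70  0  0
  0  0  0  0  0  0]
140 0.098 [58 57 64 57 59 66 60 64 59 67 39  0  0  0  0 37 64 71 60 71 62 49  0  0
  0  0  0  0  0  0]
```

View pics/w3c.png

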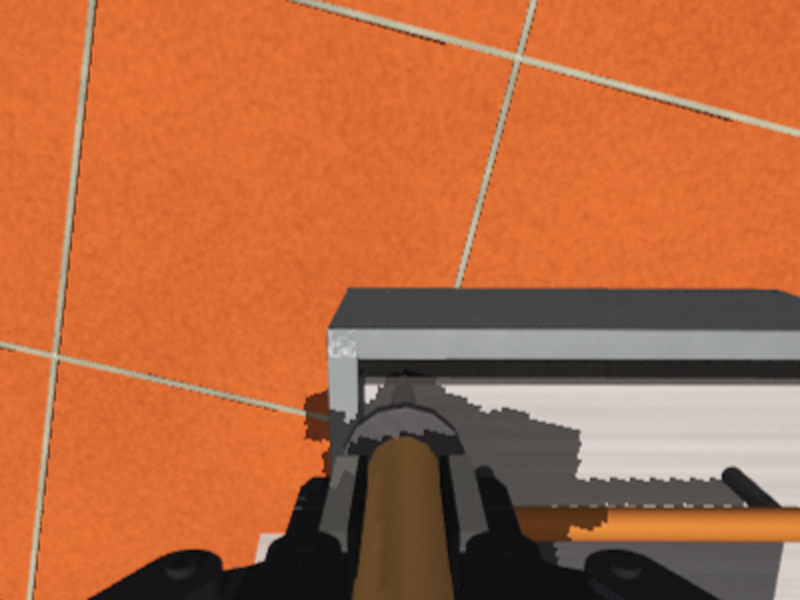

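Crop: the scriber's shank tip shows over the pointer-end of the groove at crop (403,375), where the groove is the dark band at row ~368. It needs about -1.4 mm in x, then it can descend.

```bash
python3 -m jog '[[-0.14,0.2,0,0],[-0.14,0.2,0.3,0],[-0.14,0.2,0.6,0],[-0.14,0.2,0.9,0],[-0.14,0.2,1.2,0],[-0.14,0.2,1.5,0],[-0.14,0.2,1.8,0],[-0.14,0.2,2.1,0],[-0.14,0.2,2.1,0],[-0.14,0.2,2.1,0],[-0.14,0.2,2.1,0],[-0.14,0.2,2.1,0]]'
python3 - <<'E'
from h import *
np.set_printoptions(precision=4,suppress=True)
t,r,o=tool();th=.236;C=np.array([.5509,.0218]);M=np.array([[np.cos(th),-np.sin(th)],[np.sin(th),np.cos(th)]])
p=t+r.apply([-.0024,.001,.0918]);print(t,r.as_euler('zyx'),'tip in chest',(p[:2]-C)@M,p[2],o['contact_force'])
E
```

```text
t: 7.22
eef_pos: [0.6141, 0.1212, 0.1855]
tool_rot: [-0.0, 0.993, 0.12, 0.0]
contact_force: [-0.3, 0.4, -1.2]
gripper_width: 0.192
grasp_force: 58.9
[0.6141 0.1212 0.1855] [-0.2398  0.0004 -3.1415] tip in chest [0.0823 0.0809] 0.09372972379702908 [-0.2611  0.3839 -1.235 ]
```

```bash
python3 -m jog '[[0,0.2,0,0],[0,0.5,0,0],[0,0.85,0,0],[0,1.2,0,0],[0,1.55,0,0],[0,1.9,0,0],[-0.01,2.25,0,0],[-0.01,2.6,0,0],[-0.01,2.95,0,0],[-0.01,3.3,0,0],[-0.01,3.65,0,0],[-0.01,4,0,0],[-0.02,4.35,0,0],[-0.02,4.7,0,0],[-0.02,5.05,0,0],[-0.02,5.4,0,0]]' && python3 -m jog '[[0,0.35,0,0],[0,0.7,0,0],[0,1.05,0,0],[0,1.4,0,0],[0,1.75,0,0],[-0.01,2.1,0,0],[-0.01,2.45,0,0],[-0.01,2.8,0,0],[-0.01,3.15,0,0],[-0.01,3.5,0,0],[-0.02,3.85,0,0],[-0.02,4.2,0,0],[-0.02,4.55,0,0],[-0.02,4.9,0,0],[-0.02,5.25,0,0],[-0.02,5.4,0,0]]'
python3 - <<'E'
from h import *
np.set_printoptions(precision=4,suppress=True)
t,r,o=tool();th=.236;C=np.array([.5509,.0218]);M=np.array([[np.cos(th),-np.sin(th)],[np.sin(th),np.cos(th)]])
p=t+r.apply([-.0024,.001,.0918]);print(t,r.as_euler('zyx'),'tip in chest',(p[:2]-C)@M,p[2],o['contact_force'])
E
```

```text
t: 8.55
eef_pos: [0.6266, 0.0683, 0.1853]
tool_rot: [0.0, 0.993, 0.12, 0.0]
contact_force: [0.3, 0.4, -1.9]
gripper_width: 0.192
grasp_force: 58.9
t: 9.88
eef_pos: [0.6393, 0.0153, 0.1853]
tool_rot: [0.0, 0.993, 0.119, -0.0]
contact_force: [-0.2, -0.6, -2.0]
gripper_width: 0.194
grasp_force: 58.9
[0.6393 0.0153 0.1853] [-0.239   0.      3.1412] tip in chest [ 0.082  -0.0281] 0.09345138862434976 [-0.2361 -0.6276 -1.9759]
```

```bash
python3 -m jog '[[0,0.35,0,0],[0,0.7,0,0],[0,1.05,0,0],[0,1.4,0,0],[0,1.75,0,0],[0,2.1,0,0],[0,2.45,0,0],[0,2.8,0,0],[0,3.15,0,0],[0,3.5,0,0],[0,3.85,0,0],[0,4.2,0,0],[0,4.55,0,0],[0,4.9,0,0],[0,5.2,0,0],[0,5.4,0,0],[0,5.4,0,0],[0,5.4,0,0],[0,5.4,0,0]]'
python3 - <<'E'
from h import *
np.set_printoptions(precision=4,suppress=True)
t,r,o=tool();th=.236;C=np.array([.5509,.0218]);M=np.array([[np.cos(th),-np.sin(th)],[np.sin(th),np.cos(th)]])
p=t+r.apply([-.0024,.001,.0918]);print(t,r.as_euler('zyx'),'tip in chest',(p[:2]-C)@M,p[2],o['contact_force'])
tg=np.array([.4921,-.3013,.25]);print(r.inv().apply(tg-t)*100)
E
```

```text
t: 11.47
eef_pos: [0.652, -0.036, 0.1853]
tool_rot: [-0.0, 0.993, 0.12, 0.0]
contact_force: [0.4, 0.3, -0.6]
gripper_width: 0.195
grasp_force: 58.9
[ 0.652  -0.036   0.1853] [-0.2402  0.     -3.1414] tip in chest [ 0.0824 -0.0808] 0.09351356463545585 [ 0.3778  0.2723 -0.552 ]
[-21.8385  21.9677  -6.4742]
```

```bash
python3 -m jog '[[0,0,-0.4,0],[0,0,-0.9,0],[0,0,-1.4,0],[0,0,-2,0],[0,0,-3.5,0],[0,0,-5,0],[-2,2,-6.5,0],[-4.4,4.4,-6.5,0],[-6.8,6.8,-6.5,0],[-9.2,9.2,-6.5,0],[-11.6,11.6,-6.5,0],[-14,14,-6.5,0],[-16.4,16.4,-6.5,0],[-18.8,18.8,-6.5,0],[-20.6,20.6,-6.5,0],[-21.5,21.6,-6.5,0],[-21.85,22,-6.5,0],[-21.85,22,-6.5,0],[-21.85,22,-6.5,0],[-21.85,22,-6.5,0]]'
python3 - <<'E'
from h import *
np.set_printoptions(precision=4,suppress=True)
t,r,o=tool();print(t,r.inv().apply(np.array([.4919,-.3014,.1025])-t)*100)
c=cap('wrist','w4');cap('side','s4')
W=cloud(c).reshape(-1,3);W=W[~np.isnan(W[:,0])]
A=r.inv().apply(W-t)*1000
s=A[(abs(W[:,2]-.08)<.003)&(abs(A[:,0])<60)&(abs(A[:,1])<60)]
rr=cv2.minAreaRect(s[:,:2].astype(np.float32));print('stand top in tool mm',rr,len(s))
f=s[abs(s[:,1])<30];print('x front',np.percentile(f[:,0],99.5),'y',np.percentile(s[:,1],[.5,99.5]))
for a in range(24,90,8):
    q=A[(A[:,2]>=a)&(A[:,2]<a+8)&(abs(A[:,1]-1)<2.5)&(abs(A[:,0])<7)]
    if len(q)>3:print('shank',a,np.median(q[:,0]-np.sqrt(16-(q[:,1]-1)**2)))
E
```

```text
t: 13.13
eef_pos: [0.4932, -0.3001, 0.2506]
tool_rot: [-0.0, 0.993, 0.121, 0.0]
contact_force: [-0.0, 0.8, -2.0]
gripper_width: 0.196
grasp_force: 58.9
[ 0.4932 -0.3001  0.2506] [-0.1708  0.105  14.8051]
stand top in tool mm ((-4.240894317626953, 1.8922882080078125), (79.71036529541016, 80.83875274658203), 87.85331726074219) 6358
x front 36.19957753176124 y [-38.0483  41.8247]
shank 56 -2.3375267312027743
shank 64 -2.23884932566431
shank 72 -2.735389863060192
shank 80 -3.750458649542551
shank 88 -4.253661617953442
```

```bash
python3 -m jog '[[-0.18,0.1,0,0],[-0.18,0.1,2,0],[-0.18,0.1,4,0],[-0.18,0.1,5.5,0],[-0.18,0.1,6.5,0],[-0.18,0.1,7.5,0],[-0.18,0.1,8.5,0],[-0.18,0.1,9.5,0],[-0.18,0.1,10.5,0],[-0.18,0.1,11.5,0],[-0.18,0.1,12.5,0],[-0.18,0.1,13.5,0],[-0.18,0.1,14.2,0],[-0.18,0.1,14.6,0],[-0.18,0.1,14.8,0],[-0.18,0.1,14.8,0],[-0.18,0.1,14.8,0],[-0.18,0.1,14.8,0]]'
python3 -c "
from h import *
t,r,o=tool();print(t,r.as_euler('zyx'))"
```

```text
t: 14.73
eef_pos: [0.4909, -0.3035, 0.1028]
tool_rot: [0.0, 0.993, 0.12, 0.0]
contact_force: [0.2, 0.4, -1.0]
gripper_width: 0.197
grasp_force: 59.0
[ 0.49086158 -0.30353341  0.10278021] [-2.39730411e-01  9.82906973e-04  3.14106260e+00]
```

```bash
python3 -m jog '[[0,0,0.05,0],[0,0,0.1,0],[0,0,0.1,0]]' && python3 -m jog '[[0,0,0,0],[0,0,0,0],[0,0,0,0],[0,0,0,0],[0,0,0,0],[0,0,0,0],[0,0,0,0],[0,0,0,0]]' -1 && python3 -m jog '[[0,0,-2,0],[0,0,-5,0],[0,0,-8,0],[0,0,-11,0],[0,0,-14,0],[0,0,-17,0],[0,0,-19,0],[0,0,-19,0],[0,0,-19,0]]'
python3 - <<'E'
from h import *
np.set_printoptions(precision=4,suppress=True)
c=cap('wrist','w5');t,r,o=tool();print(t)
W=cloud(c).reshape(-1,3);W=W[~np.isnan(W[:,0])];A=r.inv().apply(W-t)*1000
k=(abs(A[:,0])<60)&(abs(A[:,1])<60)
s=A[(abs(W[:,2]-.08)<.003)&k];print(cv2.minAreaRect(s[:,:2].astype(np.float32)))
b=A[k&(W[:,2]>.15)&(W[:,2]<.18)];print('top',len(b),b.mean(0),t[2]*1000-b[:,2].min(),cv2.minAreaRect(b[:,:2].astype(np.float32)))
crop('w5',220,100,420,250,4,'w5c')
th=.236;C=np.array([.5509,.0218]);M=np.array([[np.cos(th),-np.sin(th)],[np.sin(th),np.cos(th)]])
bar=C+M@[.04,0];print('bar',bar,'shift',r.inv().apply(np.r_[bar,.26]-t)*100)
E
```

```text
t: 14.98
eef_pos: [0.4907, -0.3035, 0.1016]
tool_rot: [0.0, 0.993, 0.12, 0.0]
contact_force: [0.2, -0.2, 0.2]
gripper_width: 0.193
grasp_force: 59.1
t: 15.65
eef_pos: [0.4905, -0.3033, 0.1013]
tool_rot: [0.0, 0.993, 0.12, 0.0]
contact_force: [0.0, -0.6, -0.0]
gripper_width: 0.999
grasp_force: 0.0
t: 16.4
eef_pos: [0.491, -0.3035, 0.2924]
tool_rot: [0.001, 0.993, 0.12, 0.001]
contact_force: [0.4, -1.0, -0.2]
gripper_width: 0.998
grasp_force: 0.0
[ 0.4902 -0.3032  0.2909]
((-0.22773361206054688, -0.4596099853515625), (80.026611328125, 80.36234283447266), 87.53173065185547)
top 369 [ -0.6309   1.3608 131.801 ] 162.05670751053066 ((-1.4890708923339844, 1.3078317642211914), (17.332637786865234, 17.128690719604492), 23.988018035888672)
bar [0.5898 0.0312] shift [ 17.614  -30.1164   3.0906]
```

View pics/w5c.png

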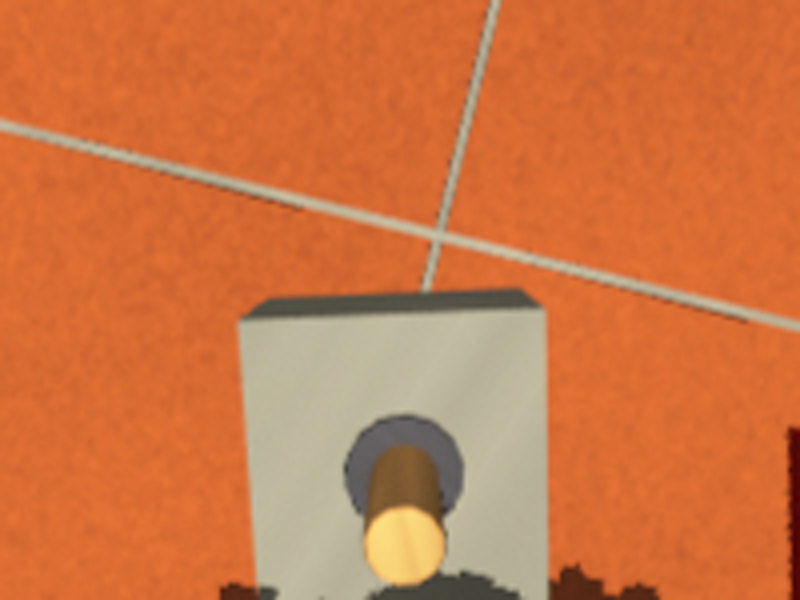

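Crop: the scriber stands upright with its collar flat on the grey stand, released. Next is the lid bar, so I'll check which way joint 7 can take the quarter turn.

```bash
python3 - <<'E'
from h import *
np.set_printoptions(precision=3,suppress=True)
t,r,o=tool();print(np.array(o['q']),r.inv().apply(np.array([.5895,.0322,.26])-t)*100,r.as_euler('zyx'))
E
```

```text
[ 0.65   0.278 -0.252  1.711  0.075  1.162 -0.953] [ 17.611 -30.225   3.091] [-0.24  -0.     3.142]
```

```bash
python3 -m jog '[[1,-2,0,-0.11],[2.4,-4.5,1,-0.22],[4,-7,2,-0.33],[5.6,-9.6,3,-0.44],[7.1,-12.2,3.1,-0.55],[8.6,-14.8,3.1,-0.66],[10.1,-17.4,3.1,-0.77],[11.6,-20,3.1,-0.88],[13.1,-22.6,3.1,-0.99],[14.6,-25.2,3.1,-1.1],[16,-27.6,3.1,-1.21],[17,-29.2,3.1,-1.32],[17.6,-30.2,3.1,-1.43],[17.6,-30.2,3.1,-1.53],[17.6,-30.2,3.1,-1.567],[17.6,-30.2,3.1,-1.567],[17.6,-30.2,3.1,-1.567],[17.6,-30.2,3.1,-1.567]]'
python3 - <<'E'
from h import *
np.set_printoptions(precision=3,suppress=True)
c=cap('wrist','w6');t,r,o=tool();print(np.array(o['q']),t,r.as_euler('zyx')[0]+np.pi/2+.236,r.inv().apply(np.array([.5895,.0322,.122])-t)*100)
W=cloud(c).reshape(-1,3);W=W[~np.isnan(W[:,0])];A=r.inv().apply(W-t)*1000
b=A[(W[:,2]>.135)&(W[:,2]<.15)&(abs(A[:,0])<120)&(abs(A[:,1])<35)];print('bar',len(b),cv2.minAreaRect(b[:,:2].astype(np.float32)),(t[2]-b[:,2].min()/1e3))
E
```

```text
t: 17.95
eef_pos: [0.5892, 0.0315, 0.2593]
tool_rot: [-0.001, 0.62, 0.785, -0.001]
contact_force: [-0.1, -0.3, 0.8]
gripper_width: 1.0
grasp_force: 0.0
[ 0.353  0.388 -0.664  1.697  0.258  1.147 -0.148] [0.589 0.032 0.26 ] 0.00141471480597688 [ 0.057  0.043 13.762]
bar 2023 ((-0.7513389587402344, 1.1851472854614258), (110.32667541503906, 11.942522048950195), 0.23471106588840485) 0.14778542640275
```

View pics/w6.png

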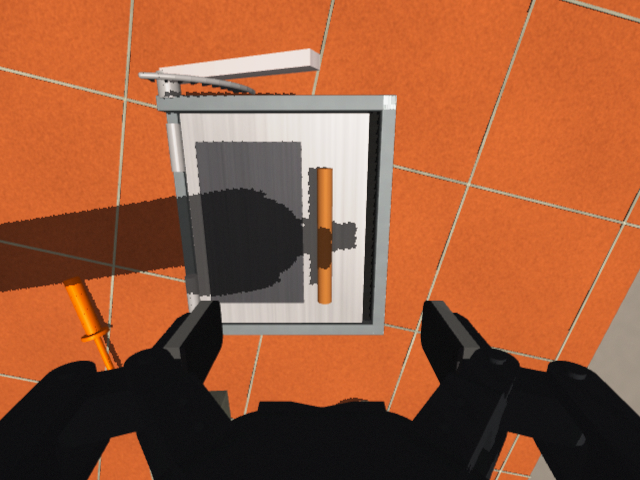

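The bar shows from (325,168) to (324,303), centred between the fingers (1.2 mm, of which 1 mm is the known camera bias). Descending now, then gripping.

```bash
python3 -m jog '[[0,0,2.5,0],[0,0,5,0],[0,0,7.5,0],[0,0,9.5,0],[0,0,11,0],[0,0,12,0],[0,0,13,0],[0,0,13.7,0],[0,0,13.7,0],[0,0,13.7,0],[0,0,13.7,0]]' && python3 -m jog '[[0,0,0,0],[0,0,0,0],[0,0,0,0],[0,0,0,0],[0,0,0,0],[0,0,0,0],[0,0,0,0],[0,0,0,0],[0,0,0,0],[0,0,0,0]]' 1 50
python3 - <<'E'
import numpy as np
for th in np.linspace(0,.418,19)[1:]:
    f=np.arctan2(46,130)+th;R=np.hypot(13,4.6);print('%.2f,%.2f'%(R*np.cos(f)-13,-(R*np.sin(f)-4.6)),end='  ')
E
```

```text
t: 18.92
eef_pos: [0.5903, 0.032, 0.1242]
tool_rot: [0.001, 0.619, 0.785, 0.0]
contact_force: [0.1, -0.4, -1.0]
gripper_width: 1.001
grasp_force: 0.0
t: 19.75
eef_pos: [0.5912, 0.0322, 0.1239]
tool_rot: [0.001, 0.619, 0.785, 0.001]
contact_force: [5.3, 0.3, -0.2]
gripper_width: 0.119
grasp_force: 48.7
-0.11,-0.30  -0.23,-0.60  -0.35,-0.89  -0.48,-1.19  -0.62,-1.48  -0.76,-1.76  -0.92,-2.04  -1.07,-2.32  -1.24,-2.60  -1.41,-2.87  -1.58,-3.14  -1.77,-3.40  -1.96,-3.66  -2.15,-3.91  -2.35,-4.16  -2.56,-4.41  -2.77,-4.65  -2.99,-4.88
```

```bash
python3 -m jog '[[0,-0.11,-0.3,0],[0,-0.23,-0.6,0],[0,-0.35,-0.89,0],[0,-0.48,-1.19,0],[0,-0.62,-1.48,0],[0,-0.76,-1.76,0],[0,-0.92,-2.04,0],[0,-1.07,-2.32,0],[0,-1.24,-2.6,0],[0,-1.41,-2.87,0],[0,-1.58,-3.14,0],[0,-1.77,-3.4,0],[0,-1.96,-3.66,0],[0,-2.15,-3.91,0],[0,-2.35,-4.16,0],[0,-2.56,-4.41,0],[0,-2.77,-4.65,0],[0,-2.99,-4.88,0],[0,-2.99,-4.88,0],[0,-2.99,-4.88,0]]' && python3 -m jog '[[0,0,0,0],[0,0,0,0],[0,0,0,0],[0,0,0,0]]'
cat > lid.py <<'E'
from h import *
import sys
k=sys.argv[1]
for n in('scene','side','wrist'):
    c=cap(n,n+k);C={'scene':(.5515,.0239),'side':(.5497,.0262),'wrist':(.5509,.0218)}[n];th=.236
    M=np.array([[np.cos(th),np.sin(th)],[-np.sin(th),np.cos(th)]]);P=cloud(c).reshape(-1,3);P=P[~np.isnan(P[:,0])]
    A=np.c_[(P[:,:2]-C)@M.T,P[:,2]]
    for nm,y0,y1,x0,x1,zoff in(('lid-',-.092,-.06,-.06,.055,.006),('lid+',.06,.092,-.06,.055,.006),('ptr',.123,.131,-.07,.025,.008)):
        s=A[(A[:,1]>y0)&(A[:,1]<y1)&(A[:,0]>x0)&(A[:,0]<x1)&(A[:,2]>.098)]
        b=np.linspace(x0,x1,21);X=[];Z=[]
        for a,e in zip(b[:-1],b[1:]):
            q=s[(s[:,0]>=a)&(s[:,0]<e)]
            q=q[q[:,2]<.22]
            if len(q)>3: i=np.argmax(q[:,2]-.44*q[:,0]) if nm=='ptr' else np.argsort(q[:,2]-.44*q[:,0])[len(q)//2]; X.append(q[i,0]);Z.append(q[i,2])
        if len(X)>5:
            from scipy.stats import theilslopes
            r=theilslopes(Z,X);print(n,nm,len(s),len(X),'%.3f [%.3f %.3f]'%tuple(np.arctan([r[0],r[2],r[3]])))
t,r,o=tool();print(t,o['contact_force'],o['grasp_force'])
E
python3 lid.py 7
```

```text
t: 21.42
eef_pos: [0.5631, 0.0255, 0.1736]
tool_rot: [0.002, 0.619, 0.785, 0.002]
contact_force: [5.8, 1.1, 1.7]
gripper_width: 0.118
grasp_force: 49.0
t: 21.75
eef_pos: [0.5632, 0.0255, 0.1735]
tool_rot: [0.002, 0.619, 0.785, 0.002]
contact_force: [6.0, 1.3, 1.9]
gripper_width: 0.121
grasp_force: 49.0
scene lid- 524 20 0.395 [0.391 0.402]
scene ptr 56 8 0.427 [0.365 0.499]
side lid- 203 14 0.396 [0.386 0.409]
side lid+ 535 20 0.396 [0.391 0.403]
side ptr 282 20 0.431 [0.418 0.445]
wrist lid+ 15499 20 0.401 [0.397 0.407]
wrist ptr 3318 20 0.424 [0.420 0.428]
[0.5632403 0.0255047 0.1734941] [6.5985655  0.58685868 2.55309452] 48.97869944572449
```

View pics/scene7.png

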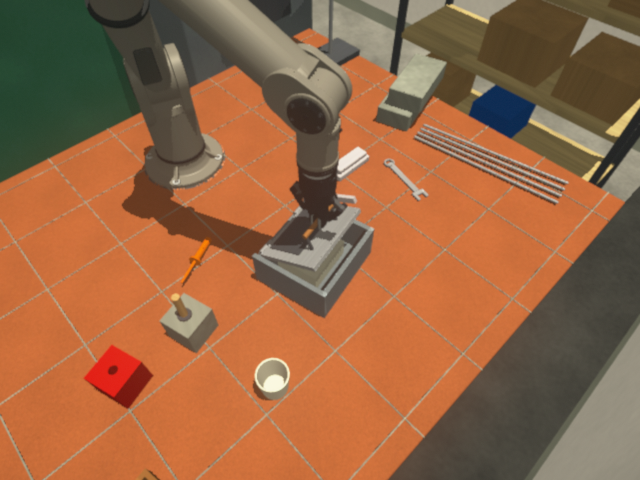

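The lid is up at 0.397 rad against 0.425 for the pointer, held by the bar. The scriber is still in its stand at (182,305). One small correction.

```bash
python3 -m jog '[[0,-0.06,-0.06,0],[0,-0.12,-0.13,0],[0,-0.18,-0.19,0],[0,-0.24,-0.25,0],[0,-0.24,-0.25,0],[0,-0.24,-0.25,0],[0,-0.24,-0.25,0],[0,-0.24,-0.25,0]]' && python3 lid.py 8
```

```text
t: 22.57
eef_pos: [0.561, 0.0249, 0.176]
tool_rot: [0.002, 0.619, 0.785, 0.002]
contact_force: [6.9, 0.8, 0.5]
gripper_width: 0.118
grasp_force: 48.9
scene lid- 514 20 0.421 [0.416 0.426]
scene ptr 66 9 0.432 [0.405 0.457]
side lid- 204 13 0.420 [0.411 0.430]
side lid+ 543 20 0.419 [0.412 0.426]
side ptr 284 20 0.426 [0.408 0.438]
wrist lid+ 15661 20 0.425 [0.423 0.431]
wrist ptr 3262 20 0.422 [0.418 0.427]
[0.56102244 0.02487866 0.17597338] [7.1966709  0.66539514 1.22984643] 48.896843791007996
```

```bash
python3 -c "
from station import bot
print(bot.hand_in())"
```

```text
the job is handed in; nothing more can be done
None
```

I handed the job in at about 23 s: the groove is drawn end to end, the scriber is back upright in its stand, and the lid is held by its bar at about 0.42 rad against the pointer's 0.42–0.43. The orange look-alike ended up lying on the bench; I saw no contact with it. `hand_in()` returned no verdict.

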